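Shut the spice box with its sliding lid

TASK

Two wooden spice boxes stand on the crate top, one of them already shut by its sliding lid. Among the loose lids find the one of the same shape as the lid on the shut box, enter it into the grooves of the open box at that box's low end and slide it fully home, so that the box is shut, and let go. Do not shove the open box out of its place, and leave the shut box and everything else where it is.

Things in the scene. Friction and masses are not known exactly. Their poses are not given: they have to be found in the camera images.
- box: The open spice box, brown wood, 108 wide (its x) by 182 long (its y) by 62 mm high, 1.3 to 1.8 kg, standing loose, three divided spaces inside. Origin: centre of its underside; z up. The low end, where the lid enters, is at +y; its wall is 45 mm high. The closed end, at -y, is a wall 12 mm thick and 62 mm high. Each 12 mm side wall has a groove for the lid in its inner face.
- box_mouth (a point): Middle of the grooves' mouths, in the box's frame at x 0, y +77, z 51 mm; axes as the box's. From here to the closed end run the two grooves, 46 to 56 mm above the underside, bottoms 96 mm apart, under 6 mm thick lips 84 mm apart, eased upwards at the mouth. Over the last 14 mm, out to the low end's face (y +91), only bare ledges 46 mm high are left, on which the lid's front edge can rest.
- box_home (a point): Where the centre of the right lid (lid_center) lies when it is fully home: in the box's frame at x 0, y +5 mm, z 62.5 mm; axes as the box's. The lid then touches the closed end's wall, and its trailing edge is 2 mm inside the face of the low end.
- shut_box: The sample: a box like the open one, with its lid (same shape as the right one) home in its grooves; stands loose, 1.5 kg, overall 79 mm high at the lid's bar. Origin: centre of its underside; y along its length, low end at +y.
- lid_center (a point): The right lid, lying flat, loose, 90 to 150 g: a light wood board 92 wide (its x) by 168 long (its y, the sliding way) by 7 mm thick, with a bar pull 60 long (along x), 14 wide (along y), 26 mm high in the middle of its top. The point is its middle, 16.5 mm above its underside, in the bar; z up. Same either way round. The last 6 mm of each end are eased to 84 mm wide, 4 mm thick.
- narrow_lid_center (a point): A wrong lid: of the same make, but only 64 wide by 168 long, same bar pull. Point: its middle, 16.5 mm above its underside; y along its length.
- knob_lid_center (a point): A wrong lid: 112 wide (x) by 130 mm long (y), with a round knob 30 mm across. Point: its middle, 16.5 mm above its underside.
- plate: Steel plate, 210 mm across, 18 mm high, with the degchi standing on it. Origin: centre of its underside.
- degchi: Aluminium degchi (cooking pot), 168 mm across the rim, 86 mm high, standing on the plate. Origin: centre of its underside.
- jar: Glass jar with a steel twist cap, 72 mm across, 95 mm high. Origin: centre of its underside.
- chimta: Chimta (steel tongs), about 300 mm long along its x, 14 mm high, lying on the crate top. Origin: about its middle, on the underside.
- chakla: Round wooden rolling board on three feet, 210 mm across, 28 mm high. Origin: centre of its underside.
Mind the look-alikes: they are no part of the job. What is shaped like the part that bears lid_center but purple is not meant.

How it is judged:
By the outcome, as a careful person would: the job done as asked, in the order asked, and still so for the second after the job is handed in, with the robot touching nothing.
It also fails if it takes over 51 s, if anything falls off the work surface, if the arm or the gripper's body presses on something with over 40 N, if the wrist force passes 120 N, or if a joint passes its speed limit or range.

ROBOT

A 6-joint arm with a two-finger parallel gripper is mounted at the origin on the work surface. World frame = base frame: x ahead of the robot, y to its left, z up, the work surface at z = 0. Lengths are in m, angles in rad, forces in N, time in s.
With the tool pointing down it reaches from about 0.375 to 0.9 m from the base axis. Payload 3.1 kg.
Tool frame: the origin (TCP) lies at the centre of the arm's flange, where the gripper is bolted on; the fingertips stand 173 mm ahead of it and the grasp point (between the pads) lies 155 mm ahead of it (tip_extent is the distance from the TCP to the fingertips, in m); z points along the fingers, y is the direction in which the jaws open and shut (so a half turn about z gives the same grasp; the last joint's range is limited). The gripper opens to 85 mm and grips with 20 to 120 N. Pads are 22 mm wide; open, the fingers measure 114 mm over their backs; the gripper's body (76 mm by 85 mm) begins 54 mm behind the grasp point. The pads swing forward as they close: fully open they stand 13 mm farther back than shut.
Start: joints at [1.095, 0.527, 1.433, -0, 1.181, -0.178], TCP at [0.183, 0.598, 0.405] pointing down, gripper open.
Joint ranges: [-3.08, 3.08], [-0.75, 2.2], [0.22, 2.44], [-1.43, 4.57], [0, 2.65], [-2.85, 2.85]. Speed limits (rad/s): [2.79, 2.79, 3.14, 3.14, 3.14, 3.14].

INTERFACE

Orientations are given as a unit quaternion [x, y, z, w].
In Python, from station import sense, snapshot, sign_off, tip_extent gives the robot as it stands. The module is installed in compiled form; this text tells all that it offers.
- The arm moves only by the tool servo_tool, never from a script. Its argument "rows" is a list of rows, each a list of 3 entries, a list of its own where there are three numbers: the shift along the tool's x, y, z in mm, then the turn about the tool's z in degrees, then the opening, from -1 (shut) to 1 (fully open), so that 0 is half open. A call has 1 to 8 rows; each row is the pose to reach, as a shift and turn from the pose measured when the call began, along the tool's axes at that moment; what a row does not reach only later rows make up. A row lasts 1/10 s, in which the tool goes at most 50 mm and 8.59 degrees, less where a joint would pass 70% of its speed; a pose out of reach is approached as far as the arm can. A call with a gripper value outside its range is refused whole. The fingers move at their own pace and stop on an object; "force" is the grip in N (left out, the last holds). Time passes only in rows, so rows that repeat a pose let the fingers close. It gives the time, the measured TCP pose, the force and the opening at its end, in the units of the state.
- sense(): the state, without advancing time (a new reading comes with each control period).
- snapshot(name): name is "scene" or "side" or "wrist"; returns a dict with "image" (420x560x3 uint8, blue, green, red), "z_map" (420x560 float32, m along the optical axis (not along the pixel's ray), 0 where there is no reading), "vertical_fov" (degrees; the focal length in pixels is half the picture's height over the tangent of half this angle, whatever the lens; pixels are square), "cx", "cy" (the principal point, pixels), "cam_to_world" (4x4, takes a point from camera to world coordinates). Camera axes: x right, y down, z forward; pixel columns grow to the right and rows downward; lengths in m; the calibration is good to about 2 mm. A picture is of the moment at which its call begins.
- sign_off(): hands the job in, once; it reports no verdict.
The state is a dict: "t": time; "q": joint angles; "qd": joint speeds; "tau": joint torques, N m; "tcp_pos": TCP position; "tool_rot": TCP orientation; "force": force on the tool from outside, world axes, zero at the start; "ft_torque": the same for the moment, N m; "finger_gap": opening from 0.0 (shut) to 1.0 (fully open).
Only numpy, scipy, OpenCV 4.12 (cv2) and the standard library are available. Lean on these libraries where they do the work, as an engineer would, in place of code of your own. Each camera call takes 0.05 s, during which the arm holds its last target. There are 200 camera calls.

## Working session

There is one attempt and no reset: what is moved stays moved. The work goes in short steps, Python scripts to look and compute and a tool call to move; the robot and the scene stay as the last step left them, time stands still between calls to the robot, and variables do not carry over. Pictures are saved under pics/ and viewed, about 8 in all and at most 12, crops included, and the job is handed in when it is done.

Besides the shell and the picture viewer there is one more tool, called by a JSON object that holds its "method" and its "body". servo_tool: Moves the arm, as the interface text tells. Its arguments: {"type":"object","properties":{"rows":{"type":"array"},"force":{"type":"number"}},"required":["rows"]}

```bash
mkdir -p pics
cat > h.py <<'E'
import numpy as np, cv2
from station import sense, snapshot, sign_off, tip_extent
def cloud(s):
    z=s["z_map"]; f=z.shape[0]/2/np.tan(np.radians(s["vertical_fov"])/2)
    v,u=np.mgrid[:z.shape[0],:z.shape[1]]
    P=np.stack([(u-s["cx"])/f*z,(v-s["cy"])/f*z,z,np.ones_like(z)],-1)
    W=(P@np.array(s["cam_to_world"]).T)[...,:3]; W[z==0]=np.nan
    return W
E
python3 - <<'E'
from h import *
print(sense())
ims=[]
for n in ["scene","side"]:
    s=snapshot(n); np.savez(n+"0.npz",**s); cv2.imwrite(f"pics/{n}0.png",s["image"]); print(n,s["vertical_fov"],s["cx"],s["cy"],np.round(s["cam_to_world"],3).tolist())
E
```

```text
{'t': 0.0, 'q': array([ 1.09550922e+00,  5.28442487e-01,  1.43392734e+00,  1.63547808e-05,
        1.18140112e+00, -1.78497889e-01]), 'qd': array([ 5.93015789e-04,  1.21944856e-03, -7.68195552e-05, -5.86807102e-05,
       -1.84084402e-03, -2.01997734e-04]), 'tau': array([-2.49119245e-05, -4.42350483e+01, -1.78017712e+01, -1.77716538e-04,
        8.42206908e-03, -2.48559326e-05]), 'tcp_pos': array([0.18258481, 0.59736223, 0.4037398 ]), 'tool_rot': array([ 1.47853568e-01,  9.89008663e-01, -1.02904210e-03, -3.56888042e-04]), 'force': array([ 0.70424197, -0.13115778, -0.53481998]), 'ft_torque': array([-0.00142105, -0.01336738,  0.00274017]), 'finger_gap': 1.0007765541531668}
scene 51.045248333172054 288.3465109203949 208.3061226260152 [[0.424, 0.5, -0.755, 1.53], [0.905, -0.215, 0.366, -0.498], [0.021, -0.839, -0.544, 0.815], [0.0, 0.0, 0.0, 1.0]]
side 49.39180079228207 281.5618472130992 205.68732655111998 [[-0.998, -0.052, 0.047, 0.442], [-0.069, 0.628, -0.775, 1.052], [0.011, -0.777, -0.63, 0.916], [0.0, 0.0, 0.0, 1.0]]
```

View pics/scene0.png

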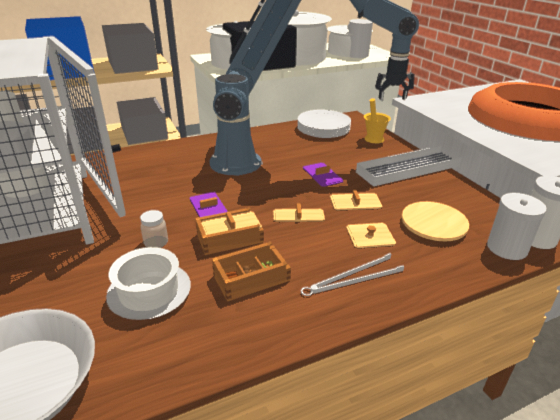

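View pics/side0.png

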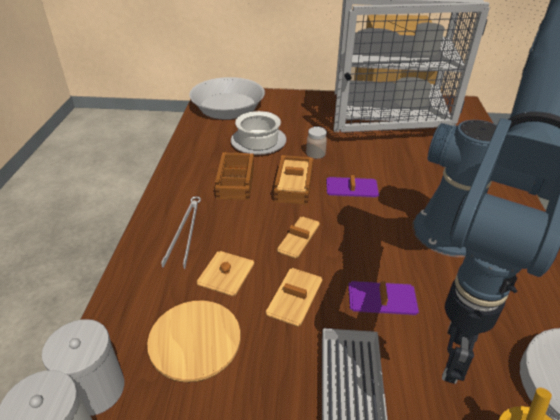

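Scene view: the open box is at (250,270), the shut box at (230,231), the wide bar lid at (356,201), the narrow lid at (298,214) and the knob lid at (371,234). In the side view the open box is at (235,175), the wide lid at (295,296) and the narrow lid at (298,237). I'll measure the lid and both boxes next.

```bash
cat >> h.py <<'E'
def rect(P):  # min area rect in mm of Nx2
    (c,wh,a)=cv2.minAreaRect((P*1000).astype(np.float32)); return np.round(c,1),np.round(wh,1),round(a,1)
def blob(W,seed,zlo,zhi,extra=None):
    m=((W[...,2]>zlo)&(W[...,2]<zhi))
    if extra is not None: m&=extra
    m=m.astype(np.uint8); n,l=cv2.connectedComponents(m,connectivity=4)
    r=l[seed[1]-6:seed[1]+7,seed[0]-6:seed[0]+7]; r=r[r>0]
    return l==np.bincount(r).argmax() if r.size else m*0>1
E
python3 - <<'E'
from h import *
seeds={"side":dict(lid=(285,305),narrow=(292,245),knob=(238,282),openbox=(222,185),shut=(283,190)),
"scene":dict(lid=(343,203),narrow=(285,215),knob=(360,240),openbox=(250,285),shut=(225,243))}
for n in seeds:
    s=dict(np.load(n+"0.npz")); W=cloud(s)
    hsv=cv2.cvtColor(s["image"],cv2.COLOR_BGR2HSV)
    for k,sd in seeds[n].items():
        hi=.1 if 'lid' not in k else .04
        light=(W[...,2]>.004)&(W[...,2]<.1)
        m=blob(W,sd,.0035,.1)
        P=W[m]
        print(n,k,hsv[sd[1],sd[0]],m.sum(),"z med/max",np.round(np.nanpercentile(P[:,2],[5,50,98])*1000,1) if len(P) else 0, rect(P[:,:2]) if len(P) else 0)
        for lo,hi in ((.014,.030),(.040,.058),(.058,.066),(.066,.09)):
            Q=P[(P[:,2]>lo)&(P[:,2]<hi)]
            if len(Q)>10: print("   ",lo,hi,len(Q),np.round(np.median(Q[:,2])*1000,1),rect(Q[:,:2]))
E
```

```text
side lid [ 18 140 231] 1810 z med/max [ 4.3  7.  33. ] (array([451.5, 287.7]), array([175.1,  95.6]), 69.7)
    0.014 0.03 98 21.4 (array([451.1, 290. ]), array([15.7, 57.5]), 69.1)
side narrow [ 17 144 222] 855 z med/max [ 4.3  7.4 33.8] (array([451.4,  64.7]), array([172.4,  68.1]), 67.1)
    0.014 0.03 92 21.3 (array([450.8,  67.4]), array([16.5, 61.3]), 68.6)
side knob [ 19 139 236] 1469 z med/max [ 4.1  6.7 31.1] (array([640. , 223.4]), array([133.2, 114.9]), 72.4)
    0.014 0.03 42 28.1 (array([637.8, 226.1]), array([27.9, 21.7]), 41.0)
side openbox [ 15 183 120] 5657 z med/max [ 5.8 34.9 87.9] (array([ 694.2, -513.9]), array([341. , 838.4]), 19.8)
    0.014 0.03 1259 21.0 (array([ 691.6, -499.3]), array([305.5, 812.9]), 17.4)
    0.04 0.058 1210 47.9 (array([ 706.6, -509.8]), array([307.2, 838.2]), 19.3)
    0.058 0.066 677 61.4 (array([ 706.4, -515.1]), array([315.3, 821.2]), 20.1)
    0.066 0.09 526 81.2 (array([ 700.1, -506.7]), array([312.2, 780.8]), 21.2)
side shut [ 16 150 138] 2125 z med/max [11.4 53.1 95.6] (array([ 455.1, -309.7]), array([461. , 136.3]), 78.8)
    0.0
[... 935 characters left out ...]
 -188.8]), array([115.3, 183.5]), 1.7)
    0.014 0.03 695 21.7 (array([ 677.1, -188.7]), array([107.6, 184.1]), 1.4)
    0.04 0.058 789 46.9 (array([ 673.6, -188.9]), array([114.6, 183.4]), 1.6)
    0.058 0.066 500 60.0 (array([ 674. , -193.9]), array([112.8, 172.8]), 2.1)
scene shut [ 13 165 116] 2605 z med/max [ 4.8 48.6 73.7] (array([ 367.9, -179.8]), array([181.8, 337.4]), 87.2)
    0.014 0.03 372 21.9 (array([ 403.6, -180.1]), array([181.8, 263.1]), 86.5)
    0.04 0.058 1133 50.7 (array([ 477.8, -184.6]), array([181.7, 116.1]), 86.0)
    0.058 0.066 337 60.0 (array([ 477.5, -189.7]), array([171.2, 115.5]), 86.3)
    0.066 0.09 75 75.2 (array([ 480.6, -179.5]), array([14.7, 61. ]), 86.0)
```

```bash
cat >> h.py <<'E'
from scipy.spatial.transform import Rotation as Rn
def go(x,y,z,yaw=None):   # mm world TCP target, yaw deg of tool-y (mod 180)
    s=sense(); R=Rn.from_quat(s["tool_rot"]).as_matrix(); p=s["tcp_pos"]*1000
    d=R.T@(np.array([x,y,z])-p); cur=np.degrees(np.arctan2(R[1,1],R[0,1]))
    t=0 if yaw is None else -((yaw-cur+90)%180-90)
    print("t",round(s["t"],2),"tcp",np.round(p,1),"yaw",round(cur,2),"tilt",np.round(R[:2,2],4),"F",np.round(s["force"],1),"gap",round(s["finger_gap"],3))
    print("SHIFT",np.round(d,1),"TURN",round(t,2),"q",np.round(s["q"],2))
E
python3 - <<'E'
from h import *
s=snapshot("wrist"); st=sense(); T=np.array(s["cam_to_world"]); R=Rn.from_quat(st["tool_rot"]).as_matrix()
print("cam in tool",np.round(R.T@(T[:3,3]-st["tcp_pos"])*1000,1),"fwd",np.round(R.T@T[:3,:3],3).tolist(),s["vertical_fov"])
go(451.3,230,400,69.5)
E
```

```text
cam in tool [65.5  0.8 30.4] fwd [[-0.001, -0.964, -0.265], [1.0, -0.001, -0.001], [0.001, -0.265, 0.964]] 65.54649526295486
t 0.15 tcp [182.6 597.4 403.9] yaw 73.0 tilt [-0.0008 -0.0015] F [-0.1 -0.6 -0.4] gap 1.003
SHIFT [-364.4 -272.8    4.3] TURN 3.5 q [ 1.1   0.53  1.43 -0.    1.18 -0.18]
```

{"method": "servo_tool", "body": {"rows": [[[-40,-30,0],0.5,1],[[-85,-65,0],1,1],[[-130,-100,0],1.5,1],[[-175,-135,0],2,1],[[-220,-170,0],2.5,1],[[-265,-200,0],3,1],[[-305,-220,0],3.5,1],[[-325,-225,4],3.5,1]]}}

```text
t: 0.95
tcp_pos: [0.4284, 0.2852, 0.4006]
tool_rot: [0.178, 0.984, -0.001, -0.0]
force: [0.2, 0.7, -0.3]
finger_gap: 0.997
```

Run:
```python
from h import *
s=snapshot("wrist"); np.savez("w1.npz",**s); cv2.imwrite("pics/w1.png",s["image"])
go(640,-170,400,91.7)
```

```text
t 1.0 tcp [434.2 281.9 400.1] yaw 69.23 tilt [ 0.0058 -0.0042] F [ 3.3 -1.7  0.2] gap 0.999
SHIFT [-352.6 -349.6    3.2] TURN -22.47 q [ 0.36  0.39  1.71 -0.01  1.04 -0.84]
```

{"method": "servo_tool", "body": {"rows": [[[-30,-30,0],-2,1],[[-65,-65,0],-5,1],[[-100,-100,0],-8,1],[[-135,-135,0],-11,1],[[-170,-170,0],-14,1],[[-205,-205,0],-17,1],[[-240,-240,0],-20,1],[[-270,-268,0],-22.5,1]]}}

```text
t: 1.8
tcp_pos: [0.5923, -0.0668, 0.4022]
tool_rot: [-0.015, 1.0, -0.002, 0.003]
force: [1.1, 1.5, 0.1]
finger_gap: 0.999
```

{"method": "servo_tool", "body": {"rows": [[[-29,-29,0],0,1],[[-50,-50,0],0,1],[[-55,-55,0],0,1],[[-55,-55,0],0,1],[[-55,-55,0],0,1]]}}

```text
t: 2.3
tcp_pos: [0.6481, -0.1189, 0.4022]
tool_rot: [-0.016, 1.0, -0.002, 0.002]
force: [-0.1, -0.0, -0.5]
finger_gap: 0.998
```

Run:
```python
from h import *
go(434,282,400,69.5)
s=snapshot("wrist"); np.savez("w2.npz",**s)
a=cv2.hconcat([np.load("w1.npz")["image"],s["image"]]); cv2.imwrite("pics/w12.png",cv2.resize(a,(800,300),interpolation=cv2.INTER_AREA))
go(434,282,400,69.5)
```

```text
t 2.3 tcp [ 648.1 -118.9  402.2] yaw 91.81 tilt [ 0.0033 -0.0031] F [-0.1 -0.  -0.5] gap 0.998
SHIFT [2.014e+02 4.075e+02 2.000e-01] TURN 22.31 q [-0.35  0.58  1.35 -0.    1.22 -1.95]
t 2.35 tcp [ 648.  -118.6  402.4] yaw 91.83 tilt [ 0.0036 -0.0033] F [-1.  -0.3 -0.1] gap 1.0
SHIFT [2.011e+02 4.073e+02 3.000e-01] TURN 22.33 q [-0.35  0.58  1.35 -0.    1.22 -1.95]
```

View pics/w12.png

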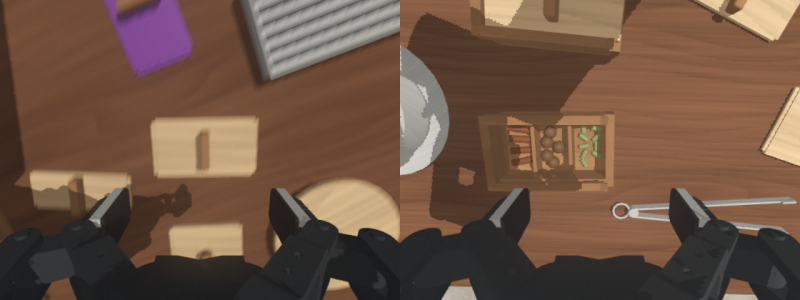

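Left half (w1): the wide lid is at about (287,206) in full pixels, with its bar across the middle. Right half (w2): the open box is at about (206,213), spices in it, with the closed end on the left and the low end on the right.

Run:
```python
from h import *
s=dict(np.load("w1.npz")); W=cloud(s)
m=blob(W,(265,206),.0035,.04); P=W[m]
print("table z",np.nanmedian(W[150:260,400:440,2])*1000)
print("lid",m.sum(),rect(P[:,:2]))
B=P[P[:,2]>.028]; print("bar top",len(B),np.median(B[:,2])*1000,rect(B[:,:2]),B[:,:2].mean(0)*1000)
T=P[(P[:,2]>.005)&(P[:,2]<.009)]; print("board z",np.median(T[:,2])*1000)
s=dict(np.load("w2.npz")); W=cloud(s); v,u=np.mgrid[:420,:560]
roi=(u>100)&(u<310)&(v>140)&(v<275)
print("table z",np.nanmedian(W[150:260,320:360,2])*1000)
for lo,hi in ((.043,.049),(.052,.058),(.058,.066),(.035,.07)):
    m=roi&(W[...,2]>lo)&(W[...,2]<hi); n,l,st,_=cv2.connectedComponentsWithStats(m.astype(np.uint8)); 
    P=W[m]; print(lo,hi,m.sum(),np.median(P[:,2])*1000,rect(P[:,:2]))
# side-wall tops: profile in box frame
c=np.array([.674,-.189]);a=np.radians(91.7);ey=np.array([np.cos(a),np.sin(a)]);ex=np.array([ey[1],-ey[0]])
Q=W[roi]; X=(Q[:,:2]-c)@ex*1000; Y=(Q[:,:2]-c)@ey*1000; Z=Q[:,2]*1000
for y0 in range(-85,100,12):
    k=(abs(Y-y0)<4)&(Z>57)&(Z<66); x=X[k]
    L=x[x<0];Rr=x[x>0]
    print(y0,k.sum(),np.round([L.min(),L.max(),Rr.min(),Rr.max()],1) if len(L)>2 and len(Rr)>2 else '', end=' | ')
    k=(abs(Y-y0)<4)&(Z>42)&(Z<50); x=X[k]; L=x[x<0];Rr=x[x>0]
    print(np.round([L.min(),L.max(),Rr.min(),Rr.max()],1) if len(L)>2 and len(Rr)>2 else '')
k=(abs(X)<35)&(Z>57)&(Z<66); print("closed wall y",np.percentile(Y[k],[1,99]))
k=(abs(X)<35)&(Z>42)&(Z<48)&(Y>60); print("low wall y,z",np.percentile(Y[k],[1,99]),np.median(Z[k]))
```

```text
table z 0.4838585272936846
lid 11411 (array([453.2, 286.3]), array([168.3,  92.5]), 70.6)
bar top 695 33.310615850995816 (array([452.8, 286.2]), array([13., 60.]), 70.0) [451.59334835 286.73551316]
board z 7.520914306704457
table z 0.5327232338709909
0.043 0.049 2256 45.88906552917651 (array([ 674.6, -189.1]), array([107.7, 181.9]), 1.8)
0.052 0.058 409 54.47768929657115 (array([ 669.8, -196.1]), array([ 97.7, 166.9]), 1.9)
0.058 0.066 5566 62.573078961440096 (array([ 675.1, -194.4]), array([108.6, 172.8]), 1.7)
0.035 0.07 10036 61.39532056909758 (array([ 675. , -189.4]), array([108.7, 182.7]), 1.8)
-85 860 [-52.9  -0.    0.1  55.2] | 
-73 202 [-53.  -41.5  42.4  55.3] | [-52.9 -52.6  42.9  47.4]
-61 208 [-53.  -41.5  42.7  55.2] | [-53.  -52.8  42.8  47.5]
-49 176 [-53.1 -41.4  42.3  50.4] | [-53.  -52.9  42.5  47.5]
-37 179 [-53.1 -41.6  42.4  51.5] | [-53.  -52.9  42.6  47.5]
-25 208 [-53.  -41.5  42.2  55.2] | [-53.1  -2.9   0.4  47.1]
-13 205 [-53.1 -41.5  42.5  55.1] | [-53.1 -52.9  42.7  47.4]
-1 207 [-53.2 -41.6  42.5  55.2] | [-53.1 -53.   42.5  47.3]
11 208 [-53.2 -41.4  42.5  55. ] | [-53.2 -52.9  42.5  47. ]
23 212 [-53.2 -41.6  42.3  54.9] | [-53.2 -30.4   5.5  47.3]
35 206 [-53.3 -41.5  42.5  55.1] | [-53.3 -53.   42.1  47. ]
47 212 [-53.2 -41.7  42.4  55.3] | [-53.4 -53.   42.2  47.4]
59 217 [-53.2 -41.7  42.   55.1] | [-53.3 -53.1  42.4  46.9]
71 206 [-53.4 -41.6  42.4  54.7] | [-53.3 -53.1  42.1  47.3]
83 56 [-53.2 -41.9  42.7  54.6] | [-53.3  -0.6   0.1  54.1]
95 0  | 
closed wall y [-91.13340229 -78.59159689]
low wall y,z [78.7757719 90.7590055] 45.59436795641392
```

```bash
python3 -c "
from h import *
go(452.8,286.3,300,70.2)"
```

```text
t 2.35 tcp [ 648.  -118.6  402.4] yaw 91.83 tilt [ 0.0036 -0.0033] F [-1.  -0.3 -0.1] gap 1.0
SHIFT [182.5 411.3 100.4] TURN 21.63 q [-0.35  0.58  1.35 -0.    1.22 -1.95]
```

{"method": "servo_tool", "body": {"rows": [[[15,35,5],2,1],[[35,80,15],5,1],[[55,125,30],8,1],[[75,170,40],11,1],[[95,215,55],14,1],[[115,260,65],17,1],[[135,305,75],19,1],[[152,345,85],21,1]]}}

```text
t: 3.15
tcp_pos: [0.4827, 0.2233, 0.316]
tool_rot: [0.166, 0.986, -0.001, 0.002]
force: [0.1, 0.4, -0.3]
finger_gap: 1.0
```

{"method": "servo_tool", "body": {"rows": [[[29,60,14],0.5,1],[[31,66,16],0.5,1],[[31,66,16],0.5,1],[[31,66,16],0.5,1],[[31,66,16],0.5,1]]}}

```text
t: 3.65
tcp_pos: [0.4746, 0.2953, 0.3003]
tool_rot: [0.171, 0.985, -0.001, 0.002]
force: [0.3, -0.3, 0.3]
finger_gap: 1.002
```

Run:
```python
from h import *
s=snapshot("wrist"); W=cloud(s); v,u=np.mgrid[:420,:560]
m=(W[...,2]>.0035)&(W[...,2]<.04)
c=np.array([.4528,.2863]); m&=np.hypot(W[...,0]-c[0],W[...,1]-c[1])<.115
P=W[m]; print(m.sum(),rect(P[:,:2]),"board z",np.median(P[:,2])*1000)
B=P[(P[:,2]>.030)]; print("bar",rect(B[:,:2]),np.median(B[:,2])*1000)
go(452.8,286.3,184,70.2)
```

```text
22815 (array([453.5, 287.2]), array([170.8,  92.5]), 70.6) board z 7.575435514584006
bar (array([452.9, 286.2]), array([14. , 60.1]), 69.9) 33.250480701498134
t 3.7 tcp [475.  294.9 300.2] yaw 70.27 tilt [ 0.0037 -0.0033] F [0.9 0.3 0.2] gap 1.0
SHIFT [ 18.5 -15.4 116.2] TURN 0.07 q [ 0.36  0.58  1.69 -0.01  0.86 -0.87]
```

{"method": "servo_tool", "body": {"rows": [[[9,-8,15],0,1],[[18.5,-15.5,40],0,1],[[18.5,-15.5,75],0,1],[[18.5,-15.5,105],0,1],[[18.5,-15.5,116],0,1],[[18.5,-15.5,117],0,1],[[18.5,-15.5,117],0,1],[[18.5,-15.5,117],0,1]]}}

```text
t: 4.5
tcp_pos: [0.4535, 0.2862, 0.1846]
tool_rot: [0.171, 0.985, -0.001, 0.003]
force: [0.5, 0.3, 0.1]
finger_gap: 0.998
```

```bash
python3 -c "
from h import *
go(453,286.5,183,70.2)"
```

```text
t 4.5 tcp [453.5 286.2 184.6] yaw 70.25 tilt [ 0.0063 -0.0023] F [0.5 0.3 0.1] gap 0.998
SHIFT [0.6 0.1 1.6] TURN 0.05 q [ 0.36  0.76  1.8  -0.01  0.57 -0.86]
```

{"method": "servo_tool", "body": {"rows": [[[0.5,0,0.5],0,0.4],[[0.5,0,0.5],0,0],[[0.5,0,0.5],0,-0.5],[[0.5,0,0.5],0,-1],[[0.5,0,0.5],0,-1],[[0.5,0,0.5],0,-1],[[0.5,0,0.5],0,-1],[[0.5,0,0.5],0,-1]], "force": 60}}

```text
t: 5.3
tcp_pos: [0.4531, 0.2864, 0.1844]
tool_rot: [0.171, 0.985, -0.0, 0.004]
force: [-0.0, -0.5, 4.6]
finger_gap: 0.152
```

```bash
python3 -c "
from h import *
go(453,286.5,300,70.2)"
```

```text
t 5.3 tcp [453.1 286.4 184.4] yaw 70.25 tilt [ 0.0068 -0.0021] F [-0.  -0.5  4.6] gap 0.152
SHIFT [  -0.7    0.  -115.6] TURN 0.05 q [ 0.36  0.76  1.8  -0.01  0.57 -0.86]
```

{"method": "servo_tool", "body": {"rows": [[[0,0,-5],0,-1],[[0,0,-20],0,-1],[[0,0,-45],0,-1],[[0,0,-75],0,-1],[[0,0,-100],0,-1],[[0,0,-115],0,-1],[[0,0,-120],0,-1],[[0,0,-120],0,-1]]}}

```text
t: 6.1
tcp_pos: [0.4522, 0.2867, 0.3047]
tool_rot: [0.171, 0.985, -0.0, 0.004]
force: [-0.8, -0.8, -2.5]
finger_gap: 0.15
```

```bash
cat > lidm.py <<'E'
from h import *
def lidm(save=None):
    s=snapshot("wrist"); W=cloud(s); st=sense(); R=Rn.from_quat(st["tool_rot"]).as_matrix()
    L=(W-st["tcp_pos"])@R*1000   # tool coords
    hsv=cv2.cvtColor(s["image"],cv2.COLOR_BGR2HSV)
    m=(L[...,2]>165)&(L[...,2]<190)&(abs(L[...,0])<70)&(abs(L[...,1])<110)&(hsv[...,0]<30)&(hsv[...,1]>60)
    P=L[m]; print("lid pts",m.sum(),"z pct",np.round(np.percentile(P[:,2],[2,50,98]),1))
    A=np.c_[P[:,:2],np.ones(len(P))]; co=np.linalg.lstsq(A,P[:,2],rcond=None)[0]; r=P[:,2]-A@co; k=abs(r)<1.5
    co=np.linalg.lstsq(A[k],P[k,2],rcond=None)[0]; n=R@np.array([-co[0],-co[1],1]); 
    print("plane tool slopes",np.round(co,4),"rms",round(r[k].std(),2),"world slopes dz/dx,dz/dy",np.round(-n[:2]/n[2],4))
    c=np.array([0,0,co[2]])@R.T+st["tcp_pos"]*1000; print("board top under tool, world",np.round(c,1))
    Q=P[k]; print("tool-frame rect",rect(Q[:,:2]/1000),"x",np.round(np.percentile(Q[:,0],[.5,99.5]),1),"y",np.round(np.percentile(Q[:,1],[.5,99.5]),1))
    B=L[(L[...,2]>140)&(L[...,2]<162)&(abs(L[...,0])<45)&(abs(L[...,1])<10)&(hsv[...,0]<30)&(hsv[...,1]>60)]
    if len(B)>5: print("bar x",np.round(np.percentile(B[:,0],[1,99]),1),len(B))
    if save: cv2.imwrite(save,s["image"])
E
python3 - <<'E'
from lidm import *
lidm("pics/w3.png"); go(674,-40,300,91.75)
E
```

```text
lid pts 42542 z pct [174.7 176.1 178.3]
plane tool slopes [-6.000000e-03 -0.000000e+00  1.761911e+02] rms 0.61 world slopes dz/dx,dz/dy [ 0.0003 -0.0004]
board top under tool, world [453.  286.1 127.7]
tool-frame rect (array([0.8, 1.3]), array([168. ,  92.6]), 90.0) x [-28.2  46.8] y [-81.4  83.9]
bar x [-27.1  30.9] 4668
t 6.15 tcp [452.  286.6 303.9] yaw 70.26 tilt [ 0.0059 -0.0025] F [ 0.2  0.4 -0.7] gap 0.148
SHIFT [-319.3 -232.4    6. ] TURN -21.49 q [ 0.36  0.55  1.75 -0.01  0.83 -0.87]
```

View pics/w3.png

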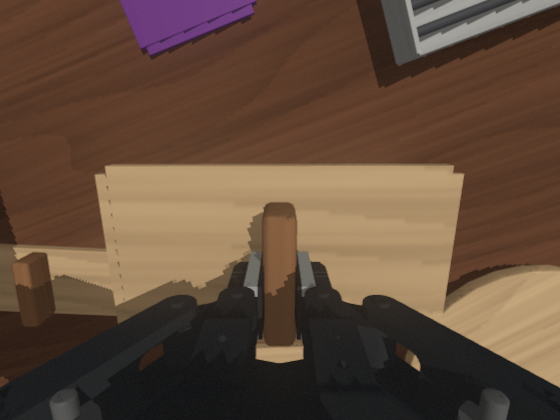

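The lid is level and square in the gripper. In the picture its far edge runs from (108,167) to (452,167), with the bar at (280,270). Next I carry it to a point in front of the low end.

```bash
python3 -c "
from h import *
go(670,0,290,91.75)"
```

```text
t 6.15 tcp [452.  286.6 303.9] yaw 70.26 tilt [ 0.0059 -0.0025] F [ 0.2  0.4 -0.7] gap 0.148
SHIFT [-301.9 -196.1   15.9] TURN -21.49 q [ 0.36  0.55  1.75 -0.01  0.83 -0.87]
```

{"method": "servo_tool", "body": {"rows": [[[-15,-10,0],-1,-1],[[-45,-28,0],-3,-1],[[-80,-50,0],-6,-1],[[-115,-72,2],-9,-1],[[-150,-95,4],-12,-1],[[-185,-118,6],-14.5,-1],[[-220,-140,9],-17,-1],[[-250,-162,12],-19.5,-1]]}}

```text
t: 6.95
tcp_pos: [0.6334, 0.0478, 0.2915]
tool_rot: [0.002, 1.0, -0.001, 0.002]
force: [1.4, 0.9, -1.2]
finger_gap: 0.148
```

```bash
python3 -c "
from h import *
go(670,0,290,91.75)"
```

```text
t 6.95 tcp [633.4  47.8 291.5] yaw 89.81 tilt [ 0.0035 -0.0022] F [ 1.4  0.9 -1.2] gap 0.148
SHIFT [-36.7 -47.6   1.7] TURN -1.94 q [-0.1   0.68  1.5  -0.    0.96 -1.67]
```

{"method": "servo_tool", "body": {"rows": [[[-18,-24,1],-1,-1],[[-32,-41,1],-1.7,-1],[[-37,-47.5,1.5],-1.9,-1],[[-37,-47.5,1.5],-1.9,-1],[[-37,-47.5,1.5],-1.9,-1],[[-37,-47.5,1.5],-1.9,-1]]}}

```text
t: 7.55
tcp_pos: [0.6693, 0.0016, 0.2898]
tool_rot: [-0.016, 1.0, -0.001, 0.001]
force: [0.5, -0.2, -1.2]
finger_gap: 0.151
```

```bash
cat > boxm.py <<'E'
from lidm import *
def boxm(save=None,ymax=60):
    s=snapshot("wrist"); W=cloud(s); st=sense()
    if save: cv2.imwrite(save,s["image"])
    c=np.array([.6748,-.1893]);a=np.radians(91.75);ey=np.array([np.cos(a),np.sin(a)]);ex=np.array([ey[1],-ey[0]])
    Q=W.reshape(-1,3); X=(Q[:,:2]-c)@ex*1000; Y=(Q[:,:2]-c)@ey*1000; Z=Q[:,2]*1000
    k0=(abs(X)<65)&(Y>-105)&(Y<ymax)&(Z>58)&(Z<66)
    res=[]
    for y0 in np.arange(-75,ymax,10):
        k=k0&(abs(Y-y0)<3); L=X[k&(X<0)];R_=X[k&(X>0)]
        if len(L)>5 and len(R_)>5: res.append((y0,L.min(),L.max(),R_.min(),R_.max()))
    res=np.array(res); print("lips: y,Lout,Lin,Rin,Rout\n",np.round(res,1))
    k=k0&(abs(X)<35)&(Y<-60); print("closed wall y",np.round(np.percentile(Y[k],[1,99]),1) if k.sum() else None,"rim z",np.median(Z[k0]) if k0.any() else None)
    p=st["tcp_pos"][:2]; print("tcp in box frame",np.round([(p-c)@ex*1000,(p-c)@ey*1000],1))
    return s
E
python3 - <<'E'
from boxm import *
lidm(); boxm("pics/w4.png")
go(670,-6,231.5,91.75)
E
```

```text
lid pts 42574 z pct [175.7 177.1 179.3]
plane tool slopes [-8.400000e-03  6.000000e-04  1.772405e+02] rms 0.61 world slopes dz/dx,dz/dy [-0.0064 -0.0026]
board top under tool, world [669.8   1.2 112.8]
tool-frame rect (array([1.3, 0.4]), array([168.1,  92.7]), 90.0) x [-27.8  47.3] y [-82.3  83. ]
bar x [-26.3  31.4] 4637
lips: y,Lout,Lin,Rin,Rout
 [[ 25.  -54.2 -42.6  41.4  53.7]
 [ 35.  -54.2 -42.6  41.4  53.7]
 [ 45.  -53.9 -42.6  41.4  54. ]
 [ 55.  -54.2 -42.5  41.1  54.2]]
closed wall y None rim z 62.58747153179592
tcp in box frame [  0.7 190.8]
t 7.65 tcp [669.7   1.4 290.3] yaw 91.8 tilt [ 0.0027 -0.002 ] F [ 0.4  0.5 -1.6] gap 0.15
SHIFT [ 0.  -7.3 58.8] TURN 0.05 q [-0.16  0.72  1.41 -0.    1.01 -1.77]
```

{"method": "servo_tool", "body": {"rows": [[[0,0,10],0,-1],[[0,0,25],0,-1],[[0,0,40],0,-1],[[0,0,52],0,-1],[[0,0,57.5],0,-1],[[0,0,57.5],0,-1],[[0,0,57.5],0,-1],[[0,0,57.5],0,-1]]}}

```text
t: 8.45
tcp_pos: [0.6702, 0.0012, 0.2334]
tool_rot: [-0.016, 1.0, -0.001, 0.002]
force: [0.3, -0.1, -0.2]
finger_gap: 0.15
```

Run:
```python
from boxm import *
lidm(); boxm("pics/w5.png")
go(670,-6,232.5,91.75)
```

```text
lid pts 47556 z pct [175.5 177.1 188.7]
plane tool slopes [-1.320000e-02 -1.000000e-02  1.775413e+02] rms 0.81 world slopes dz/dx,dz/dy [-0.0092  0.0073]
board top under tool, world [670.9   0.8  56. ]
tool-frame rect (array([ 1.2, -0.5]), array([ 92.5, 167.9]), 0.0) x [-26.4  47.1] y [-82.9  77.8]
bar x [-26.4  31.1] 4652
lips: y,Lout,Lin,Rin,Rout
 []
closed wall y None rim z 62.43277699210115
tcp in box frame [  1.1 190.6]
t 8.55 tcp [670.1   1.3 233.6] yaw 91.8 tilt [ 0.0042 -0.0022] F [ 0.1  0.6 -0.5] gap 0.15
SHIFT [ 0.3 -7.2  1.1] TURN 0.05 q [-0.16  0.79  1.43 -0.    0.91 -1.77]
```

View pics/w5.png

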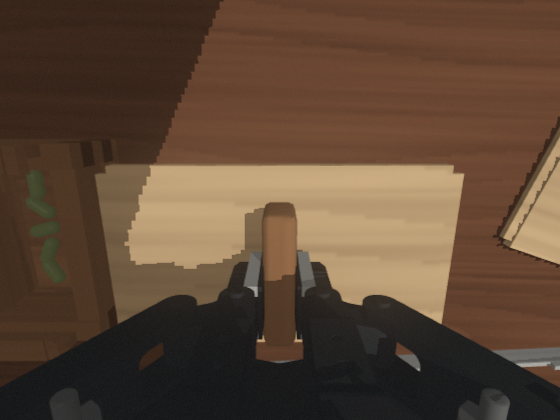

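View w5: the lid's front edge is at column ~100, just short of the low-end wall (column ~85), and sits centred between the side walls. Now I enter it slowly.

{"method": "servo_tool", "body": {"rows": [[[0.2,-4,1],0,-1],[[0.2,-10,1],0,-1],[[0.2,-16,1],0,-1],[[0.2,-21,1],0,-1],[[0.2,-24,1],0,-1],[[0.2,-25,1],0,-1],[[0.2,-25,1],0,-1]]}}

```text
t: 9.25
tcp_pos: [0.6707, -0.024, 0.2326]
tool_rot: [-0.015, 1.0, -0.001, 0.002]
force: [-0.6, 0.1, -1.8]
finger_gap: 0.15
```

Run:
```python
from boxm import *
s=boxm("pics/w6.png")
go(670,-60,232.5,91.75)
W=cloud(s); c=np.array([.6748,-.1893]);a=np.radians(91.75);ey=np.array([np.cos(a),np.sin(a)]);ex=np.array([ey[1],-ey[0]])
Q=W.reshape(-1,3); X=(Q[:,:2]-c)@ex*1000; Y=(Q[:,:2]-c)@ey*1000; Z=Q[:,2]*1000
for y0 in (60,66,72,76,80,84,88,92,100,120,140):
    k=(abs(Y-y0)<1.5); 
    t=X[k&(Z>60)&(Z<65)&(X<0)]; l=k&(Z>51)&(Z<58)&(X<-5); o=k&(Z>43)&(Z<49)
    print(y0,"lip L in/out",np.round([t.min(),t.max()],1) if len(t) else None,"lid zone x",np.round(np.percentile(X[l],[1,99]),1) if l.sum()>5 else None,"z",np.round(np.median(Z[l]),1) if l.sum()>5 else None, "ledge n",o.sum())
```

```text
lips: y,Lout,Lin,Rin,Rout
 [[ 45.  -54.2 -42.3  40.8  54.1]
 [ 55.  -54.3 -42.2  41.1  50.1]]
closed wall y None rim z 62.50792009447969
tcp in box frame [  0.9 165.6]
t 9.3 tcp [670.7 -23.8 232.6] yaw 91.79 tilt [ 0.004  -0.0021] F [-1.3  0.5 -0.8] gap 0.148
SHIFT [  1.8 -36.2   0.1] TURN 0.04 q [-0.2   0.8   1.43 -0.    0.91 -1.8 ]
60 lip L in/out [-54.2 -42.2] lid zone x [-54.2 -54.1] z 55.8 ledge n 86
66 lip L in/out [-54.3 -42.3] lid zone x [-54.2 -54.2] z 56.0 ledge n 81
72 lip L in/out [-54.2 -42.1] lid zone x None z None ledge n 70
76 lip L in/out [-54.3 -42.3] lid zone x [-54.2 -48.4] z 52.5 ledge n 148
80 lip L in/out [-54.2 -42.2] lid zone x [-41.3  -6.4] z 54.0 ledge n 180
84 lip L in/out [-44.7 -44.7] lid zone x [-41.4  -5.4] z 54.5 ledge n 132
88 lip L in/out None lid zone x [-45.5  -5.5] z 55.9 ledge n 120
92 lip L in/out None lid zone x [-45.4  -5.7] z 55.9 ledge n 92
100 lip L in/out None lid zone x [-45.4  -5.5] z 55.9 ledge n 1
120 lip L in/out None lid zone x [-45.5  -5.5] z 55.9 ledge n 1
140 lip L in/out None lid zone x [-45.5  -5.4] z 55.8 ledge n 1
```

{"method": "servo_tool", "body": {"rows": [[[0.8,0,1],0,-1],[[0.8,-3,1],0,-1],[[0.8,-7,1],0,-1],[[0.8,-12,1],0,-1],[[0.8,-18,1],0,-1],[[0.8,-24,1],0,-1],[[0.8,-29,1],0,-1],[[0.8,-30,1],0,-1]]}}

```text
t: 10.1
tcp_pos: [0.6709, -0.0548, 0.2317]
tool_rot: [-0.015, 1.0, -0.001, 0.002]
force: [0.0, -0.2, -0.8]
finger_gap: 0.152
```

```bash
cat > ins.py <<'E'
from boxm import *
def ins(p=None):
    s=snapshot("wrist"); go(670,-100,232,91.75)
    if p: cv2.imwrite(p,s["image"])
    W=cloud(s); c=np.array([.6748,-.1893]);a=np.radians(91.75);ey=np.array([np.cos(a),np.sin(a)]);ex=np.array([ey[1],-ey[0]])
    Q=W.reshape(-1,3); X=(Q[:,:2]-c)@ex*1000; Y=(Q[:,:2]-c)@ey*1000; Z=Q[:,2]*1000
    p=sense()["tcp_pos"][:2]; print("tcp in box frame",np.round([(p-c)@ex*1000,(p-c)@ey*1000],1),"torque",np.round(sense()["ft_torque"],2))
    for y0 in range(-90,200,15):
        k=(abs(Y-y0)<1.5); t=X[k&(Z>60)&(Z<65)&(X<0)&(X>-60)]; t2=X[k&(Z>60)&(Z<65)&(X>25)&(X<60)]; l=k&(Z>50)&(Z<58)&(X<-5)&(X>-50)
        if len(t)+l.sum()>8: print(y0,"lipL",np.round([t.min(),t.max()],1) if len(t) else None,"lipR",np.round([t2.min(),t2.max()],1) if len(t2) else None,"lid x",np.round(np.percentile(X[l],[1,99]),1) if l.sum()>5 else None,"z",np.round(np.median(Z[l]),1) if l.sum()>5 else None)
E
python3 -c "
from ins import *
ins('pics/w7.png')"
```

```text
t 10.15 tcp [670.9 -54.6 231.7] yaw 91.74 tilt [ 0.0042 -0.0022] F [-0.1 -0.1 -1.3] gap 0.148
SHIFT [  2.2 -45.4  -0.2] TURN -0.01 q [-0.25  0.8   1.42 -0.    0.91 -1.85]
tcp in box frame [  0.2 134.8] torque [0.08 0.   0.03]
15 lipL [-54.1 -42.3] lipR [40.8 53. ] lid x None z None
30 lipL [-54.1 -42.3] lipR [41.1 44.7] lid x None z None
45 lipL [-54.2 -42.4] lipR None lid x None z None
60 lipL [-54.2 -42.2] lipR None lid x [-40.7  -5.5] z 55.1
75 lipL [-54.2 -42.4] lipR [41.3 48.4] lid x [-40.2  -5.4] z 55.0
90 lipL None lipR None lid x [-46.2  -5.4] z 55.0
105 lipL None lipR None lid x [-46.2  -5.5] z 55.0
120 lipL [-4. -4.] lipR None lid x [-46.2  -5.7] z 54.9
135 lipL [-30.5 -30. ] lipR None lid x [-46.2 -29.9] z 54.9
150 lipL [-4.  -3.8] lipR None lid x [-46.2  -5.5] z 54.8
165 lipL None lipR None lid x [-46.2  -5.4] z 54.8
180 lipL None lipR None lid x [-46.2  -5.3] z 54.7
195 lipL None lipR None lid x [-46.3  -5.6] z 54.7
```

The lid's front end is under the lips, with no contact force. It is centred to 0.2 mm and at mid-groove height, so I slide on.

{"method": "servo_tool", "body": {"rows": [[[0,-5,0],0,-1],[[0,-13,0],0,-1],[[0,-22,0],0,-1],[[0,-31,0],0,-1],[[0,-40,0],0,-1],[[0,-48,0],0,-1],[[0,-54,0],0,-1],[[0,-56,0],0,-1]]}}

```text
t: 10.95
tcp_pos: [0.6726, -0.1116, 0.2318]
tool_rot: [-0.015, 1.0, -0.001, 0.002]
force: [-0.1, -0.9, -1.1]
finger_gap: 0.148
```

```bash
python3 -c "
from ins import *
ins()"
```

```text
t 11.0 tcp [ 672.6 -111.4  231.8] yaw 91.68 tilt [ 0.0044 -0.0023] F [-1.1 -0.7 -1. ] gap 0.148
SHIFT [ 2.2 11.5 -0.3] TURN -0.07 q [-0.33  0.81  1.4  -0.    0.93 -1.93]
tcp in box frame [ 0.1 77.9] torque [-0.01  0.02 -0.  ]
-30 lipL [-54.  -41.9] lipR [41.4 46.8] lid x None z None
-15 lipL [-54. -42.] lipR None lid x None z None
0 lipL [-54. -42.] lipR None lid x [-40.4  -5.4] z 55.0
15 lipL [-54.1 -41.9] lipR [42.1 51.7] lid x [-40.3  -5.2] z 55.2
30 lipL [-54.1 -42.4] lipR None lid x [-40.6  -5.4] z 55.1
45 lipL [-54.1 -42.1] lipR None lid x [-40.7  -5.3] z 55.0
60 lipL [-54.2 -42.1] lipR None lid x [-40.6  -5.5] z 55.0
75 lipL [-54.2 -29.9] lipR [42.  52.3] lid x [-40.7 -29.9] z 54.9
90 lipL [-8.3 -7.9] lipR None lid x [-46.2  -5.4] z 54.9
105 lipL None lipR None lid x [-46.2  -5.4] z 54.9
120 lipL None lipR None lid x [-46.2  -5.4] z 54.8
135 lipL None lipR None lid x [-46.2  -5.3] z 54.7
150 lipL None lipR None lid x [-46.2  -5.4] z 54.7
```

{"method": "servo_tool", "body": {"rows": [[[0,-6,0],0,-1],[[0,-15,0],0,-1],[[0,-25,0],0,-1],[[0,-35,0],0,-1],[[0,-45,0],0,-1],[[0,-54,0],0,-1],[[0,-61,0],0,-1],[[0,-64,0],0,-1]]}}

```text
t: 11.8
tcp_pos: [0.6745, -0.1765, 0.232]
tool_rot: [-0.014, 1.0, -0.001, 0.002]
force: [0.0, 0.5, -1.8]
finger_gap: 0.153
```

```bash
python3 -c "
from ins import *
ins()"
```

```text
t 11.85 tcp [ 674.5 -176.6  231.9] yaw 91.64 tilt [ 0.0047 -0.0027] F [-0.1 -0.5 -1.6] gap 0.148
SHIFT [ 2.3 76.7 -0.3] TURN -0.11 q [-0.42  0.83  1.36 -0.    0.96 -2.01]
tcp in box frame [ 0.  12.7] torque [-0.   -0.01  0.01]
-90 lipL [-53.7  -0.2] lipR [25.2 43.5] lid x None z None
-75 lipL [-53.9 -42. ] lipR None lid x None z None
-60 lipL [-53.9 -42. ] lipR None lid x [-40.5  -5.4] z 55.3
-45 lipL [-53.9 -41.9] lipR [41.1 47.4] lid x [-40.4  -5.6] z 55.2
-30 lipL [-53.9 -42. ] lipR None lid x [-40.4  -5.4] z 55.2
-15 lipL [-54.  -41.8] lipR None lid x [-40.3  -5.5] z 55.1
0 lipL [-53.9  -7.9] lipR [40.9 49.8] lid x [-40.3  -5.6] z 55.1
15 lipL [-53.9 -29.9] lipR [42.1 52.6] lid x [-40.4 -30. ] z 55.2
30 lipL [-54.  -42.3] lipR None lid x [-40.6  -5.7] z 55.0
45 lipL [-54.1 -42.3] lipR None lid x [-40.6  -5.6] z 55.0
60 lipL [-54.1 -42.3] lipR None lid x [-40.6  -5.4] z 54.9
75 lipL [-54.1 -42. ] lipR [42.7 51.2] lid x [-40.5  -5.4] z 54.9
90 lipL None lipR None lid x [-46.2  -5.5] z 54.7
```

{"method": "servo_tool", "body": {"rows": [[[0,-2,0],0,-1],[[0,-4,0],0,-1],[[0,-5,0],0,-1],[[0,-6,0],0,-1],[[0,-6,0],0,-1]]}}

```text
t: 12.35
tcp_pos: [0.6747, -0.1825, 0.232]
tool_rot: [-0.014, 1.0, -0.001, 0.002]
force: [-0.5, 0.0, -0.6]
finger_gap: 0.148
```

```bash
cat > gap.py <<'E'
from ins import *
def gap(p=None):
    s=snapshot("wrist"); st=sense(); print("t",round(st["t"],2),"tcp",np.round(st["tcp_pos"]*1000,1),"F",np.round(st["force"],1))
    if p: cv2.imwrite(p,s["image"])
    W=cloud(s); c=np.array([.6748,-.1893]);a=np.radians(91.75);ey=np.array([np.cos(a),np.sin(a)]);ex=np.array([ey[1],-ey[0]])
    Q=W.reshape(-1,3); X=(Q[:,:2]-c)@ex*1000; Y=(Q[:,:2]-c)@ey*1000; Z=Q[:,2]*1000
    for lo,hi in ((-38,-28),(-28,-18),(-18,-8)):
        k=(X>lo)&(X<hi)&(Y>-100)&(Y<110); m=lambda a,b,j: np.round(np.percentile(Y[k&(Z>a)&(Z<b)&j],[.5,99.5]),1) if (k&(Z>a)&(Z<b)&j).sum()>20 else None
        print("x",lo,"closed rim",m(60,66,Y<-70),"lid",m(51,57,abs(Y)<110),"low wall",m(42,48.5,Y>70))
    k=(abs(X)<35)&(abs(Y)<80)&(Z>51)&(Z<58); print("lid z",np.median(Z[k]))
    k=(X<-43)&(X>-53)&(abs(Y)<75)&(Z>58)&(Z<66); print("lip z",np.median(Z[k]))
    k=(X<-30)&(X>-60)&(Z>58)&(Z<66)&(abs(Y)<100); print("box y extent", np.round(np.percentile(Y[k],[.3,99.7]),1),"x out",np.round(np.percentile(X[k],.5),1))
E
python3 -c "
from gap import *
gap('pics/w8.png')"
```

```text
t 12.4 tcp [ 674.6 -182.4  231.9] F [-0.1  0.3 -0.4]
x -38 closed rim [-91.  -78.3] lid [-79.3  89.8] low wall None
x -28 closed rim [-90.9 -78.2] lid [-79.2  89.8] low wall None
x -18 closed rim [-91.3 -78.1] lid [-79.1  90. ] low wall None
lid z 55.03929754563576
lip z 62.543973194361946
box y extent [-90.7  79.7] x out -54.0
```

View pics/w8.png

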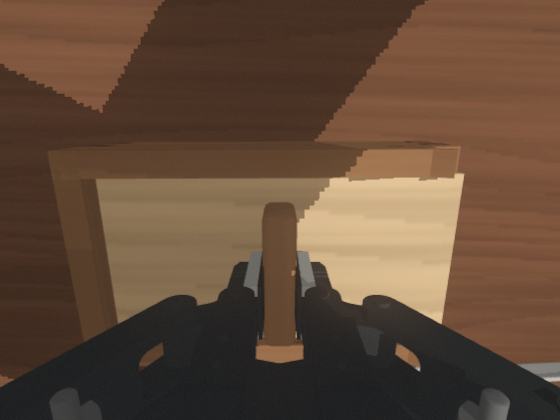

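Only about 1 mm is left: the lid's trailing edge is at y +89.9, and home is +89. I lower it by 1 mm and creep in, watching the force.

{"method": "servo_tool", "body": {"rows": [[[0,0,0.7],0,-1],[[0,-0.4,1],0,-1],[[0,-0.8,1],0,-1],[[0,-0.8,1],0,-1]]}}

```text
t: 12.8
tcp_pos: [0.6747, -0.1833, 0.2309]
tool_rot: [-0.014, 1.0, -0.001, 0.002]
force: [0.4, -0.5, -1.5]
finger_gap: 0.15
```

```bash
python3 -c "
from gap import *
gap()"
```

```text
t 12.85 tcp [ 674.7 -183.3  230.9] F [ 0.5  0.3 -1.4]
x -38 closed rim [-91.3 -78.4] lid [-79.2  89. ] low wall None
x -28 closed rim [-91.1 -78.3] lid [-79.2  89.1] low wall None
x -18 closed rim [-91.  -78.1] lid [-79.2  89. ] low wall None
lid z 54.01767427139102
lip z 62.522997915886144
box y extent [-90.8  79.8] x out -54.0
```

{"method": "servo_tool", "body": {"rows": [[[0,-0.4,0.3],0,-1],[[0,-0.4,0.4],0,-1],[[0,-0.4,0.4],0,-1]]}}

```text
t: 13.15
tcp_pos: [0.6747, -0.1837, 0.2307]
tool_rot: [-0.014, 1.0, -0.001, 0.002]
force: [-0.3, 0.1, -0.7]
finger_gap: 0.149
```

{"method": "servo_tool", "body": {"rows": [[[0,-0.4,0],0,-1],[[0,-0.4,0],0,-1],[[0,-0.4,0],0,-1]]}}

```text
t: 13.45
tcp_pos: [0.6747, -0.184, 0.2307]
tool_rot: [-0.014, 1.0, -0.001, 0.002]
force: [0.3, 1.0, -1.6]
finger_gap: 0.148
```

```bash
python3 -c "
from gap import *
gap()"
```

```text
t 13.5 tcp [ 674.7 -184.   230.7] F [ 0.7  0.7 -0.9]
x -38 closed rim [-91.1 -78.3] lid [-79.2  88.4] low wall None
x -28 closed rim [-91.2 -78.3] lid [-79.1  88.3] low wall None
x -18 closed rim [-91.3 -78.3] lid [-79.2  88.5] low wall None
lid z 53.75241883870882
lip z 62.51003130095923
box y extent [-90.7  79.8] x out -54.0
```

{"method": "servo_tool", "body": {"rows": [[[0,-0.5,0],0,-1],[[0,-0.5,0],0,-1],[[0,-0.5,0],0,-1]]}}

```text
t: 13.8
tcp_pos: [0.6747, -0.1842, 0.2307]
tool_rot: [-0.014, 1.0, -0.001, 0.002]
force: [-0.3, 1.6, -0.1]
finger_gap: 0.149
```

{"method": "servo_tool", "body": {"rows": [[[0,-0.5,0],0,-1],[[0,-0.5,0],0,-1],[[0,-0.5,0],0,-1]]}}

```text
t: 14.1
tcp_pos: [0.6747, -0.1843, 0.2307]
tool_rot: [-0.014, 1.0, -0.001, 0.002]
force: [0.3, 3.5, -0.6]
finger_gap: 0.145
```

```bash
python3 -c "
from gap import *
gap()"
```

```text
t 14.15 tcp [ 674.7 -184.3  230.7] F [-0.4  3.8  0.1]
x -38 closed rim [-91.2 -78.3] lid [-79.1  88. ] low wall None
x -28 closed rim [-91.2 -78.2] lid [-79.1  88.2] low wall None
x -18 closed rim [-91.  -78.3] lid [-79.1  88.2] low wall None
lid z 53.744256948886154
lip z 62.526671486971885
box y extent [-90.7  79.7] x out -54.0
```

A firm stop: F_y has risen to 3.8 N, the TCP has stalled and the box hasn't moved, so the lid is home. Now I let go and back off upwards.

{"method": "servo_tool", "body": {"rows": [[[0,0,0],0,-0.6],[[0,0,0],0,-0.45],[[0,0,0],0,-0.3],[[0,0,0],0,-0.2],[[0,0,0],0,-0.2]]}}

```text
t: 14.65
tcp_pos: [0.6747, -0.1846, 0.2308]
tool_rot: [-0.014, 1.0, -0.001, 0.002]
force: [-0.0, 0.1, -0.0]
finger_gap: 0.398
```

{"method": "servo_tool", "body": {"rows": [[[0,0,-5],0,-0.2],[[0,0,-20],0,-0.2],[[0,0,-45],0,-0.2],[[0,0,-75],0,-0.2],[[0,0,-110],0,-0.2],[[0,0,-140],0,-0.2],[[0,0,-150],0,-0.2],[[0,0,-150],0,-0.2]]}}

```text
t: 15.45
tcp_pos: [0.6743, -0.1844, 0.3837]
tool_rot: [-0.014, 1.0, -0.002, 0.005]
force: [0.0, 0.2, -0.1]
finger_gap: 0.404
```

```bash
python3 -c "
from gap import *
gap('pics/w9.png')
s=snapshot('scene'); cv2.imwrite('pics/scene9.png',s['image'])
W=cloud(s)
for k,sd in dict(narrow=(285,215),knob=(360,240)).items():
    m=blob(W,sd,.0035,.1); print(k,rect(W[m][:,:2]))
d=cv2.absdiff(s['image'],np.load('scene0.npz')['image']).max(2); a=cv2.hconcat([s['image'][130:310,140:420],cv2.cvtColor(d,cv2.COLOR_GRAY2BGR)[130:310,140:420]]); cv2.imwrite('pics/cmp.png',cv2.resize(cv2.vconcat([a,cv2.resize(cv2.hconcat([cv2.imread('pics/w9.png')]*1),(560,420))]),None,fx=1,fy=1))
go(674,-184,380)
"
```

```text
t 15.5 tcp [ 673.8 -184.2  381.4] F [ 1.1  0.4 -0.6]
x -38 closed rim [-90.9 -78.7] lid [-78.8  88.1] low wall None
x -28 closed rim [-90.7 -78.6] lid [-78.9  88.3] low wall None
x -18 closed rim [-90.8 -78.5] lid [-78.9  88.3] low wall None
lid z 53.538964993370186
lip z 62.57084875897445
box y extent [-90.6  80.7] x out -53.9
narrow (array([454.3,  69.4]), array([148.6,  69.4]), 66.6)
knob (array([641.9, 220.8]), array([129.7, 115.3]), 73.7)
t 15.55 tcp [ 673.5 -184.1  379.8] yaw 91.64 tilt [ 0.0026 -0.0007] F [-0.5 -0.3 -1. ] gap 0.404
SHIFT [-0.5  0.1 -0.2] TURN 0 q [-0.43  0.65  1.26  0.    1.23 -2.03]
```

View pics/cmp.png

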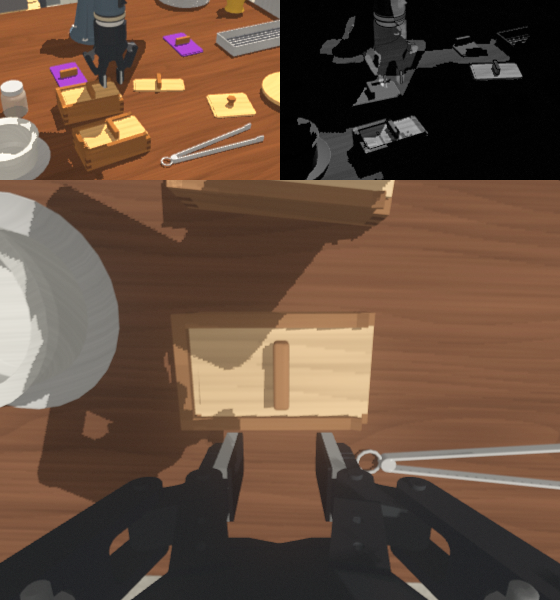

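The picture shows the box shut: the board is under both lips, against the closed wall at column ~190, with the bar at (281,375 in the crop). The gripper is clear. Nothing else has changed apart from shadows and the arm, so I hand it in.

```bash
python3 -c "
from station import sign_off; print(sign_off())"
```

```text
the job is handed in; nothing more can be done
None
```

I took the wide bar-pull lid, entered it in the open box's grooves at the low end, slid it until it stopped against the closed wall, let go, backed off upwards and handed in at about 15.6 s. The contact force at the stop was 3.8 N.

**Lid:** In the last wrist view its top is at about 53.0 mm after allowing for a 0.5 mm camera bias; resting on the groove floor would be 53. Its trailing edge is about 2.5 mm inside the low-end face (2 mm expected). It lies under both lips.

**Open box:** Its edges read within about 1 mm of where they were before the lid went in.

**Everything else:** The before-and-after scene picture shows only the moved lid, the lid now on the box, the arm and its shadows. I did not measure the shut box again.

**Checks that disagreed:** The narrow lid measured 149 mm long in the last scene view instead of about 165 mm, with its centre about 5 mm off. I put this down to the arm partly hiding it and did not measure it again. Nothing touched it.

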